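# Draw the telescoping grain probe out of its dock and hold it at full length

### The job

The telescoping grain probe has to be shown at full length for its daily check. First swing the hasp off the catch and right back clear of the pull knob, then push the release button in, then pull the knob straight up past the first stop until the second stop is reached, and finish still gripping the knob and holding the probe fully extended (it sinks back if let go). Leave everything else on the counter where it stands.

Things in the scene. Friction and masses are not known exactly. Their poses are not given: they have to be found in the camera images.
- dock: fixed dock of the telescoping grain probe: steel foot plate 190 x 150 x 12 mm, upright aluminium barrel 48 mm across, grey head block (top 125 mm above the counter). Origin on the counter under the barrel's axis, z up, x along the hasp strap from catch to hinge. The knob is on the axis, the button on the -y side
- hasp_hinge (a point): the hasp's hinge axis, parallel to the dock's y axis, 178 mm above the counter at dock x = +50 mm, y = 0, on a post 10 x 36 mm, 184 mm high. The catch post (10 x 30 mm, 172 mm high) stands at dock x = -50 mm; its thin wire staple, up to 188 mm high, comes through a slot in the strap
- hasp_tab (a point): centre of the lifting tab at the hasp's free end, beyond the catch, 123 mm from the hinge axis: 30 mm long (along the strap), 24 mm wide (along the hinge axis), 8 mm thick. The hasp is a steel strap 22 mm wide, 4 mm thick, lying level over the knob when closed (178 mm above the counter). Nothing stands beside the tab or below it down to the foot plate
- hasp (a joint): angle of the hasp (rad): 0 = closed over catch and knob, 1.57 = standing straight up, 3.0 = its stop, thrown back beyond the hinge and almost level. 70 g, moves very easily and has no spring: it falls shut from below 1.4 and falls open to its stop from above 1.75
- button_top (a point): centre of the top face of the release button, a plain round steel button 24 mm across, on the head block; out, its top is 138 mm above the counter (13 mm above the block, 10 mm above its collar), at dock x = 0, y = -80 mm
- release_button (a joint): how far the release button is pushed down (m): 0 = out, 0.006 = fully in. It moves against about 3.5 N and stays in where it is left. Until it is in about 4 mm, a bolt locks the telescope
- pull_knob: black plastic ribbed pull knob at the top of the telescope, an upright cylinder 32 mm across and 44 mm high; origin at the centre of its underside, which is 126 mm above the counter when the telescope is home; it only moves straight up and down
- probe_inner (a joint): how far the thin inner section (with the knob) is out of the middle section (m): 0 = home, 0.065 = end. It comes out first and its end is the first stop
- probe_mid (a joint): how far the thicker middle section is out of the barrel (m): 0 = home, 0.065 = end. The inner section drags it along after the first stop; with both at their ends (second stop) the knob is 130 mm above home. Pulling takes 3 to 8 N; both sections sink back by their own weight if the knob is let go
- sample_cup: bronze sample cup, 72 mm across, 70 mm high, open at the top; bystander; origin under its centre
- stopwatch: black plastic stopwatch lying flat, 58 mm across, 15 mm thick; bystander; origin under its centre
- scoop: zinc-plated hand scoop, square open pan 90 x 60 x 35 mm with a round handle, 185 mm long in all; bystander; origin under the pan's centre, handle towards its -x
- grain_cylinder: clear polycarbonate grain cylinder, 68 mm across, 150 mm high; bystander; origin under its centre
- sample_tin: closed steel sample tin, 72 mm across, 110 mm high; bystander; origin under its centre
- dust_brush: wooden-handled dust brush lying flat; bystander; origin under its middle
- check_weight: small brass check weight with a knob, 36 mm across, 46 mm high; bystander; origin under its centre

How it is judged:
By the outcome, as a careful person would: the job done as asked, in the order asked, and still so for the second after the job is handed in, while the arm keeps its last pose, push and grip.
It also fails if it takes over 58 s, if anything falls off the work surface, if the arm or the gripper's body presses on something with over 40 N, if the wrist force passes 120 N, or if a joint passes its speed limit or range.

### The arm

A 6-joint arm with a two-finger parallel gripper is mounted at the origin on the work surface. World frame = base frame: x ahead of the robot, y to its left, z up, the work surface at z = 0. Lengths are in m, angles in rad, forces in N, time in s.
With the tool pointing down it reaches from about 0.35 to 0.975 m from the base axis. Payload 4.9 kg.
Tool frame: the origin (TCP) lies at the very end of the fingers, on their centre line; the grasp point (between the pads) lies 19 mm behind it; x points along the fingers, z is the direction in which the jaws open and shut, and the axes are right-handed (so a half turn about x gives the same grasp; the last joint's range is limited). The gripper opens to 85 mm and grips with 20 to 120 N. Pads are 22 mm wide; open, the fingers measure 114 mm over their backs; the gripper's body (76 mm by 85 mm) begins 54 mm behind the grasp point. The pads swing forward as they close: fully open they stand 13 mm farther back than shut.
Start: joints at [-1.22, 0.053, 1.613, -0, 1.476, -0.119], TCP at [0.283, -0.557, 0.196] pointing down, gripper open.
Joint ranges: [-3.01, 3.01], [-1.01, 2.22], [0.06, 2.58], [-1.02, 4.17], [0.09, 2.62], [-3.14, 3.14]. Speed limits (rad/s): [2.57, 2.57, 3.14, 3.14, 3.14, 3.14].

### API

Orientations are given as a unit quaternion [w, x, y, z].
In Python, from plant import manip, viewer gives the robot as it stands.
- The arm moves only by the shell command python3 -m inch 'ROWS'. ROWS is JSON, a list of rows, each an object with "fingers": the opening, from -1 (shut) to 1 (fully open), so that 0 is half open; "delta_pos": the shift along the tool's x, y, z in cm, a list of three; "twist": the turn, a rotation vector about the tool's x, y, z in degrees, a list of three. A call has 1 to 5 rows; each row shifts and turns the commanded pose from where the row before left it, along the tool's axes as they then stand; what a row does not reach is not made up. A row lasts 1/8 s, in which the tool goes at most 62.5 mm and 10.7 degrees, less where a joint would pass 70% of its speed; a pose out of reach is approached as far as the arm can. A call is refused whole if a number of a shift passes 6.25 or a number of a turn 10.7, either way. A call with a gripper value outside its range is refused whole. The fingers move at their own pace and stop on an object; the grip force is fixed at half the most. Time passes only in rows, so rows that do not move let the fingers close. It gives the time, the measured TCP pose, the force and the opening at its end, in the units of the state.
- manip.state(): the state, without advancing time (a new reading comes with each control period).
- viewer.grab_frame(name): name is "side" or "top"; returns a dict with "pixels" (480x640x3 uint8, blue, green, red), "range_z" (480x640 float32, m along the optical axis (not along the pixel's ray), 0 where there is no reading), "K" (3x3 intrinsics, pixels), "pose" (4x4, takes a point from camera to world coordinates). Camera axes: x right, y down, z forward; pixel columns grow to the right and rows downward; lengths in m; the calibration is good to about 2 mm. A picture is of the moment at which its call begins.
- manip.job_done(): hands the job in, once; it reports no verdict.
The state is a dict: "time": time; "joint_pos": joint angles; "joint_vel": joint speeds; "joint_efforts": joint torques, N m; "tool_pos": TCP position; "tool_rot": TCP orientation; "contact_force": force on the tool from outside, world axes, zero at the start; "ft_torque": the same for the moment, N m; "gripper_width": opening from 0.0 (shut) to 1.0 (fully open).
Only numpy, scipy, OpenCV 4.12 (cv2) and the standard library are available. Lean on these libraries where they do the work, as an engineer would, in place of code of your own. Each camera call takes 0.05 s, during which the arm holds its last target.

## Working session

There is one attempt and no reset: what is moved stays moved. The work goes in short steps, Python scripts to look and compute and a shell command to move; the robot and the scene stay as the last step left them, time stands still between calls to the robot, and variables do not carry over. Pictures are saved under pics/ and viewed, and the job is handed in when it is done.

```bash
ls; mkdir -p pics; python3 - <<'E'
from plant import manip, viewer
import cv2,numpy as np
print(manip.state())
for n in("side","top"):
    f=viewer.grab_frame(n); cv2.imwrite(f"pics/{n}0.png",f["pixels"]); np.savez(f"{n}0.npz",**f)
    print(f["K"],f["pose"])
E
```

```text
pics
{'time': 0.0, 'joint_pos': array([-1.22004455e+00,  5.34012044e-02,  1.61428090e+00, -1.26746188e-05,
        1.47599328e+00, -1.19027640e-01]), 'joint_vel': array([ 6.35292937e-05, -1.11432703e-03,  7.39469039e-05, -8.76779268e-04,
        5.54688303e-05,  1.30268408e-03]), 'joint_efforts': array([ 2.41162852e-03, -3.93680227e+01, -3.70175314e+01,  1.39401923e-04,
        6.96379910e-03, -1.50397817e-06]), 'tool_pos': array([ 0.28267407, -0.55665063,  0.19504343]), 'tool_rot': array([ 0.60205762,  0.37035508,  0.60321792, -0.36944808]), 'contact_force': array([-0.35505597, -0.41167425,  1.1073108 ]), 'ft_torque': array([ 0.01438371, -0.02901419,  0.0149467 ]), 'gripper_width': 0.9986330568583568}
[[454.92570834   0.         322.39697181]
 [  0.         454.92570834 237.95959976]
 [  0.           0.           1.        ]] [[-0.77445603 -0.41587906  0.47672054 -0.04869087]
 [-0.63255968  0.52011346 -0.57389044  0.71445928]
 [-0.00927975 -0.7460071  -0.66587333  0.92202515]
 [ 0.          0.          0.          1.        ]]
[[498.07869345   0.         327.51880889]
 [  0.         498.07869345 243.97625285]
 [  0.           0.           1.        ]] [[-0.00280124 -0.983223    0.18238611  0.32077474]
 [-0.9997414  -0.00136247 -0.02269982  0.02985932]
 [ 0.02256749 -0.18240253 -0.98296492  1.23685823]
 [ 0.          0.          0.          1.        ]]
```

View pics/side0.png

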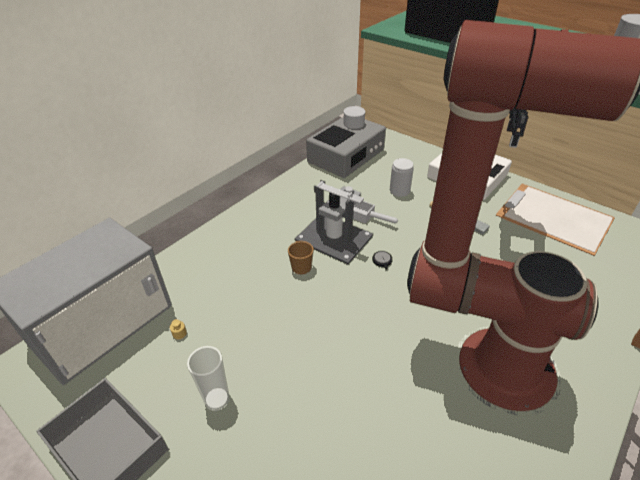

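View pics/top0.png

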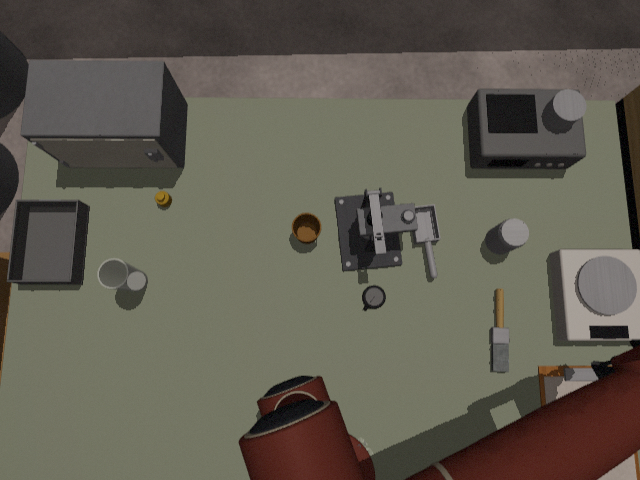

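```bash
python3 - <<'E'
import cv2,numpy as np
a=cv2.imread("pics/top0.png")[170:320,280:460]; b=cv2.imread("pics/side0.png")[165:285,280:410]
cv2.imwrite("pics/topz.png",cv2.resize(a,None,fx=4,fy=4,interpolation=cv2.INTER_CUBIC))
cv2.imwrite("pics/sidez.png",cv2.resize(b,None,fx=5,fy=5,interpolation=cv2.INTER_CUBIC)[:600])
E
```

```text
(no output)
```

View pics/topz.png

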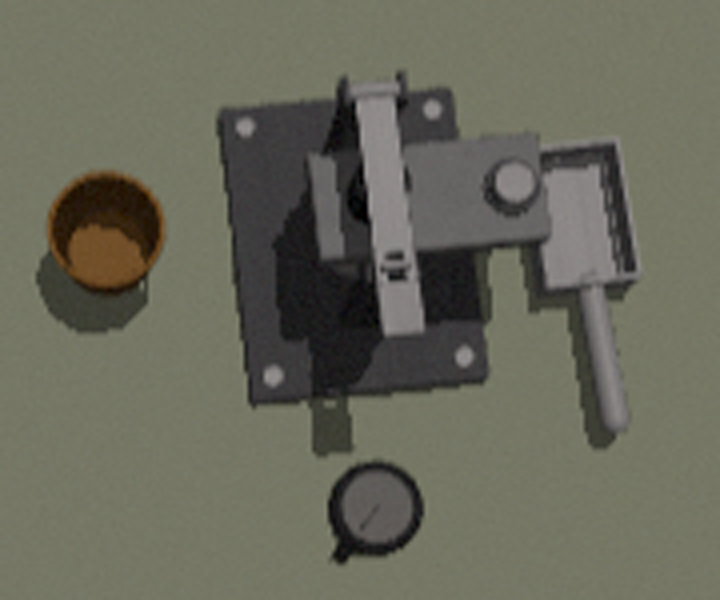

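View pics/sidez.png

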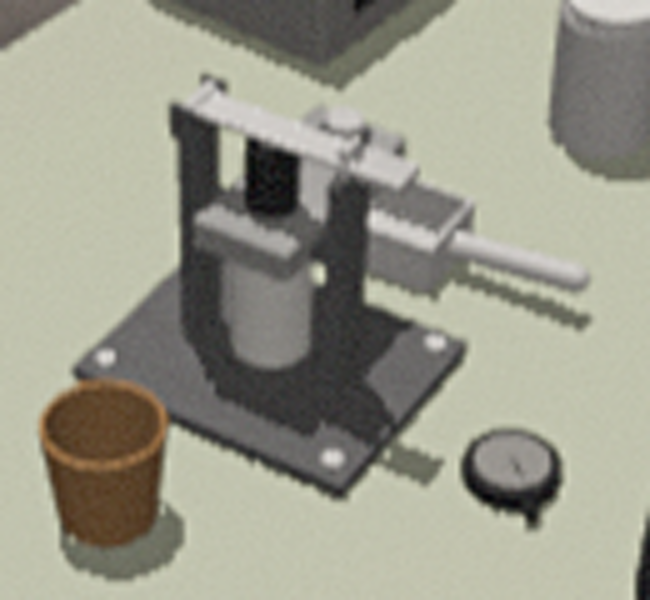

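```bash
cat > h.py <<'E'
import numpy as np
def load(n): return dict(np.load(n))
def ray_at_z(f,u,v,z):
    d=f["pose"][:3,:3]@np.linalg.solve(f["K"],[u,v,1]); o=f["pose"][:3,3]
    return o+d*(z-o[2])/d[2]
def depth_pt(f,u,v):
    z=f["range_z"][int(round(v)),int(round(u))]
    return f["pose"][:3,:3]@(np.linalg.solve(f["K"],[u,v,1])*z)+f["pose"][:3,3]
E
python3 - <<'E'
from h import *
t=load("top0.npz")
np.set_printoptions(precision=4,suppress=True)
P={}
for n,u,v,z in [("button",515,183,.138),("hingeend",377,90,.180),("tabend",405,333,.182),("slot",397,264,.18),("c1",222,108,.012),("c2",452,88,.012),("c3",487,380,.012),("c4",252,404,.012)]:
    P[n]=ray_at_z(t,280+u/4,170+v/4,z); print(n,P[n],depth_pt(t,280+u/4,170+v/4))
c=sum(P[f"c{i}"] for i in range(1,5))/4
print("plate",c,[np.linalg.norm(P[f"c{i}"]-P[f"c{i%4+1}"]) for i in range(1,5)])
ax=P["hingeend"]-P["tabend"]; yaw=np.arctan2(ax[1],ax[0])
e=(P["c1"]-P["c4"]+P["c2"]-P["c3"]);print(np.degrees([yaw,np.arctan2(e[1],e[0])]),np.linalg.norm(ax))
# depth cluster masks: button top, strap
D=t["range_z"]; vv,uu=np.mgrid[0:480,0:640]
pc=np.stack([uu,vv,np.ones_like(uu)],-1)@np.linalg.inv(t["K"]).T*D[...,None]@t["pose"][:3,:3].T+t["pose"][:3,3]
np.save("pc0.npy",pc)
q=pc[170:320,280:460].reshape(-1,3)
s=q[(q[:,2]>.165)&(q[:,2]<.2)]; print("strap",len(s),s.mean(0),s.min(0),s.max(0))
b=q[(q[:,2]>.132)&(q[:,2]<.145)];print("btn",len(b),b.mean(0),np.median(b,0))
E
```

```text
button [ 0.5903 -0.1807  0.138 ] [ 0.5907 -0.181   0.1365]
hingeend [ 0.6325 -0.098   0.18  ] [ 0.6306 -0.0972  0.1864]
tabend [ 0.4964 -0.1101  0.182 ] [ 0.4967 -0.1104  0.1801]
slot [ 0.5346 -0.1069  0.18  ] [ 0.5337 -0.1063  0.1844]
c1 [ 0.6698 -0.0191  0.012 ] [ 0.6706 -0.0192  0.009 ]
c2 [ 0.6836 -0.1664  0.012 ] [ 0.6876 -0.1686 -0.0016]
c3 [ 0.495  -0.1832  0.012 ] [ 0.4963 -0.1847  0.0033]
c4 [ 0.48   -0.0366  0.012 ] [ 0.4816 -0.0373 -0.0005]
plate [ 0.5821 -0.1013  0.012 ] [np.float64(0.14795969851104016), np.float64(0.18926338150400876), np.float64(0.14737560259634472), np.float64(0.19061057134518927)]
[5.1025 5.1827] 0.1366906114739207
strap 757 [ 0.572  -0.1007  0.1799] [ 0.4968 -0.119   0.1652] [ 0.6443 -0.0766  0.1903]
btn 111 [ 0.5893 -0.1611  0.1377] [ 0.5915 -0.1767  0.1377]
```

```bash
cat >> h.py <<'E'
from scipy.spatial.transform import Rotation as Ro
np.set_printoptions(precision=3,suppress=True)
YAW=np.radians(5.15); O=np.array([.5832,-.1012,0])
RD=Ro.from_euler('z',YAW).as_matrix()
def w(x,y,z): return O+RD@np.array([x,y,z])
def tgt_rot(cur):  # tool x down, z along +-dock y, nearest
    best=None
    for s in(1,-1):
        X=np.array([0,0,-1.]);Z=s*RD[:,1];R=Ro.from_matrix(np.stack([X,np.cross(Z,X),Z],1))
        if best is None or (cur.inv()*R).magnitude()<(cur.inv()*best).magnitude(): best=R
    return best
def go(st,p):
    """delta cm in the tool frame and twist deg from the measured pose to TCP p (tool down, jaws along dock y)"""
    q=st["tool_rot"];R=Ro.from_quat([*q[1:],q[0]]);T=tgt_rot(R)
    print("t",st["time"],"tcp",st["tool_pos"],"F",st["contact_force"],"w",st["gripper_width"])
    i=np.linalg.inv(RD); print("dock",i@(st["tool_pos"]-O))
    print("R",R.as_matrix())
    print("d cm now frame",R.inv().apply(p-st["tool_pos"])*100,"target frame",T.inv().apply(p-st["tool_pos"])*100,"twist",np.degrees((R.inv()*T).as_rotvec()))
E
python3 - <<'E'
from h import *
from plant import manip
go(manip.state(),w(-.075,0,.25))
E
```

```text
t 0.1 tcp [ 0.283 -0.557  0.195] F [-0.051 -1.028 -1.039] w 0.9955849428845707
dock [-0.34  -0.427  0.195]
R [[-0.001  0.892  0.453]
 [ 0.002  0.453 -0.892]
 [-1.     0.    -0.002]]
d cm now frame [ -5.416  40.447 -29.804] target frame [ -5.481  26.514 -42.668] twist [21.766 -0.107  0.006]
```

```bash
python3 -m inch '[{"fingers":1,"delta_pos":[-3,0,0],"twist":[7.3,0,0]},{"fingers":1,"delta_pos":[-3,0,0],"twist":[7.3,0,0]},{"fingers":1,"delta_pos":[-3,0,0],"twist":[7.2,0,0]}]'
python3 -m inch '[{"fingers":1,"delta_pos":[0,2.6,-4.2],"twist":[0,0,0]},{"fingers":1,"delta_pos":[0,2.6,-4.2],"twist":[0,0,0]},{"fingers":1,"delta_pos":[0,2.6,-4.2],"twist":[0,0,0]},{"fingers":1,"delta_pos":[0,2.6,-4.2],"twist":[0,0,0]},{"fingers":1,"delta_pos":[0,2.6,-4.2],"twist":[0,0,0]}]'
python3 -m inch '[{"fingers":1,"delta_pos":[0,2.6,-4.2],"twist":[0,0,0]},{"fingers":1,"delta_pos":[0,2.6,-4.2],"twist":[0,0,0]},{"fingers":1,"delta_pos":[0,2.6,-4.2],"twist":[0,0,0]},{"fingers":1,"delta_pos":[0,2.6,-4.2],"twist":[0,0,0]},{"fingers":1,"delta_pos":[0,2.6,-4.2],"twist":[0,0,0]}]'
python3 - <<'E'
from h import *
from plant import manip
go(manip.state(),w(-.075,0,.158))
E
```

```text
time: 0.48
tool_pos: [0.2828, -0.5569, 0.2864]
tool_rot: [0.52, 0.478, 0.521, -0.478]
contact_force: [0.2, -0.2, 0.2]
gripper_width: 1.004
time: 1.1
tool_pos: [0.394, -0.3348, 0.2857]
tool_rot: [0.522, 0.477, 0.522, -0.477]
contact_force: [0.7, -0.4, -0.3]
gripper_width: 0.998
time: 1.72
tool_pos: [0.5047, -0.1141, 0.2858]
tool_rot: [0.522, 0.477, 0.522, -0.477]
contact_force: [0.5, -0.8, 0.0]
gripper_width: 1.004
t 1.725 tcp [ 0.505 -0.114  0.286] F [ 0.456 -0.845  0.047] w 1.0042033589617412
dock [-0.079 -0.006  0.286]
R [[-0.     0.996  0.089]
 [ 0.     0.089 -0.996]
 [-1.    -0.    -0.   ]]
d cm now frame [12.783  0.44  -0.581] target frame [12.783  0.435 -0.582] twist [-0.034 -0.009  0.027]
```

```bash
python3 -m inch '[{"fingers":1,"delta_pos":[4,0.4,-0.6],"twist":[0,0,0]},{"fingers":0.6,"delta_pos":[4,0,0],"twist":[0,0,0]},{"fingers":0.3,"delta_pos":[3,0,0],"twist":[0,0,0]},{"fingers":0,"delta_pos":[1.8,0,0],"twist":[0,0,0]},{"fingers":0,"delta_pos":[0,0,0],"twist":[0,0,0]}]'
python3 - <<'E'
from h import *
from plant import manip,viewer
import cv2
go(manip.state(),w(-.075,0,.158))
f=viewer.grab_frame("side");cv2.imwrite("pics/s1.png",cv2.resize(f["pixels"][120:300,260:460],None,fx=3,fy=3,interpolation=cv2.INTER_CUBIC))
E
```

```text
time: 2.35
tool_pos: [0.5069, -0.1091, 0.1568]
tool_rot: [0.521, 0.477, 0.523, -0.478]
contact_force: [0.8, 0.5, 0.4]
gripper_width: 0.502
t 2.35 tcp [ 0.507 -0.109  0.157] F [0.775 0.494 0.403] w 0.5020647514628322
dock [-0.077 -0.001  0.157]
R [[-0.003  0.996  0.089]
 [ 0.001  0.089 -0.996]
 [-1.    -0.003 -0.001]]
d cm now frame [-0.125  0.169 -0.105] target frame [-0.125  0.169 -0.105] twist [-0.039 -0.077  0.16 ]
```

View pics/s1.png

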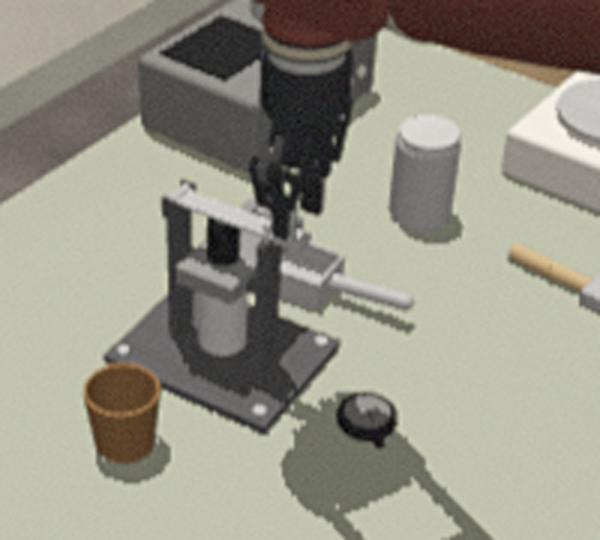

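The side view shows the fingers on either side of the tab at about (285, 215), with nothing else touched. I'll close on it.

```bash
python3 -m inch '[{"fingers":-0.3,"delta_pos":[0,0,-0.1],"twist":[0,0,0]},{"fingers":-1,"delta_pos":[0,0,0],"twist":[0,0,0]},{"fingers":-1,"delta_pos":[0,0,0],"twist":[0,0,0]},{"fingers":-1,"delta_pos":[0,0,0],"twist":[0,0,0]}]'
python3 - <<'E'
from h import *
from plant import manip
s=manip.state(); go(s,w(-.075,0,.158))
th=np.radians(np.arange(0,151,15))
p=np.stack([50-123*np.cos(th),178+123*np.sin(th)],1)/10
print(np.diff(p,axis=0)) # dock x (tool y), z (tool -x) cm
E
```

```text
time: 2.9
tool_pos: [0.5079, -0.1085, 0.1586]
tool_rot: [0.522, 0.477, 0.522, -0.477]
contact_force: [0.5, 0.3, 1.0]
gripper_width: -0.001
t 2.9 tcp [ 0.508 -0.108  0.159] F [0.516 0.268 1.022] w -0.0013100912713281273
dock [-0.076 -0.     0.159]
R [[ 0.     0.996  0.089]
 [-0.     0.089 -0.996]
 [-1.     0.     0.   ]]
d cm now frame [ 0.064  0.06  -0.05 ] target frame [ 0.064  0.06  -0.05 ] twist [-0.034  0.013 -0.027]
[[ 0.419  3.183]
 [ 1.229  2.967]
 [ 1.955  2.547]
 [ 2.547  1.955]
 [ 2.967  1.229]
 [ 3.183  0.419]
 [ 3.183 -0.419]
 [ 2.967 -1.229]
 [ 2.547 -1.955]
 [ 1.955 -2.547]]
```

```bash
python3 - <<'E'
from h import *
from plant import manip,viewer
import cv2
f=viewer.grab_frame("side");a=cv2.resize(f["pixels"][140:260,290:390],None,fx=4,fy=4,interpolation=cv2.INTER_CUBIC)
np.savez("s2.npz",**f)
f=viewer.grab_frame("top");np.savez("t2.npz",**f)
b=cv2.resize(f["pixels"][170:290,320:420],None,fx=4,fy=4,interpolation=cv2.INTER_CUBIC)
cv2.imwrite("pics/s2.png",np.hstack([a,b]))
E
```

```text
(no output)
```

View pics/s2.png

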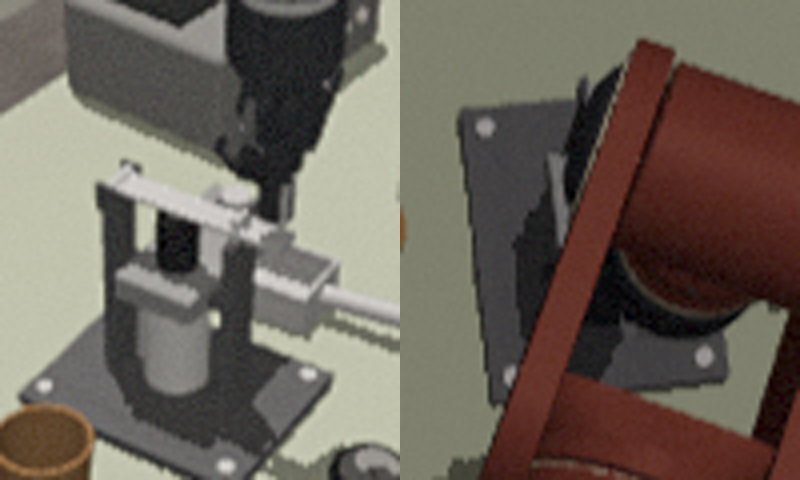

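```bash
python3 - <<'E'
from h import *
import cv2
for n in("side0.npz","s2.npz"):
    f=load(n)
    im=cv2.resize(f["pixels"][150:270,290:390],None,fx=6,fy=6,interpolation=cv2.INTER_CUBIC)[:600]
    for nm,p,c in [("tcp",[.508,-.1085,.1586],(0,0,255)),("tcp+2",[.508,-.1085,.1786],(0,255,255)),("tab",w(-.073,0,.182),(0,255,0)),("h",w(.05,0,.182),(0,255,0)),("tabend",w(-.088,0,.182),(255,0,0)),("btn",w(0,-.08,.138),(255,0,255))]:
        q=f["K"]@np.linalg.inv(f["pose"])[:3]@np.r_[p,1]; q=q[:2]/q[2]; print(n,nm,q)
        cv2.circle(im,(int((q[0]-290)*6+3),int((q[1]-150)*6+3)),4,c,-1)
    cv2.imwrite("pics/p_"+n[:2]+".png",im)
E
```

```text
side0.npz tcp [357.638 205.09 ]
side0.npz tcp+2 [357.95  199.229]
side0.npz tab [357.093 198.005]
side0.npz h [319.576 183.6  ]
side0.npz tabend [361.887 199.845]
side0.npz btn [349.103 188.222]
s2.npz tcp [357.638 205.09 ]
s2.npz tcp+2 [357.95  199.229]
s2.npz tab [357.093 198.005]
s2.npz h [319.576 183.6  ]
s2.npz tabend [361.887 199.845]
s2.npz btn [349.103 188.222]
```

View pics/p_si.png

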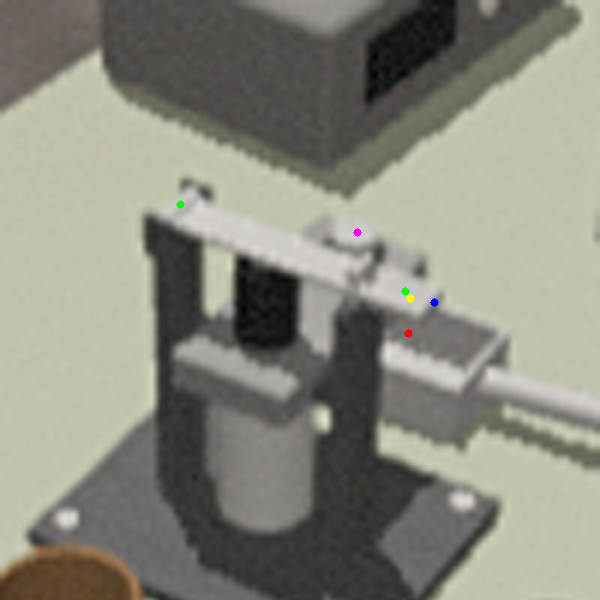

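View pics/p_s2.png

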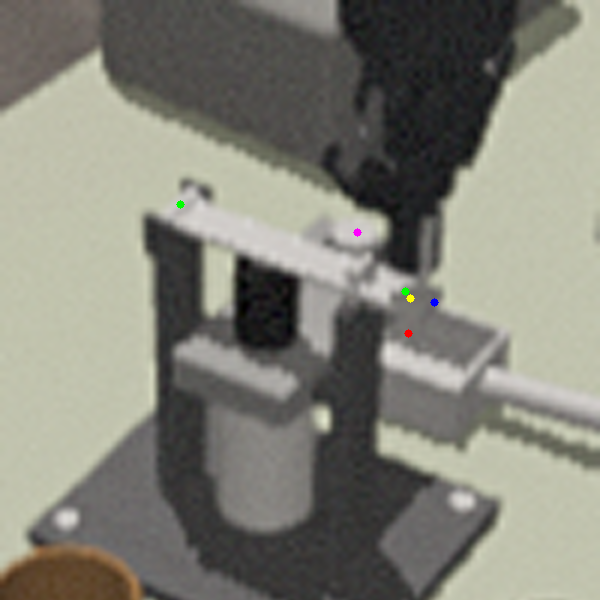

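```bash
python3 - <<'E'
from h import *
f=load("s2.npz"); g=load("side0.npz")
for v in range(180,206,2):
    print(v,[ "%.0f,%.0f,%.0f"%tuple((RD.T@(depth_pt(f,u,v)-O))*1000) for u in range(350,368,3)])
print()
for v in range(190,206,2):
    print(v,[ "%.0f,%.0f,%.0f"%tuple((RD.T@(depth_pt(g,u,v)-O))*1000) for u in range(347,368,3)])
E
```

```text
180 ['-83,58,277', '-88,53,277', '-88,38,268', '-84,14,253', '-88,5,249', '-89,-8,242']
182 ['-75,44,261', '-88,53,271', '-89,38,263', '-84,14,247', '-87,4,242', '69,-306,3']
184 ['-69,34,247', '-75,28,245', '-88,37,255', '-88,21,246', '-90,8,239', '64,-298,1']
186 ['3,-91,138', '92,-263,2', '-86,33,246', '-82,10,231', '-87,3,229', '59,-289,-1']
188 ['-5,-77,143', '86,-254,1', '-75,13,224', '-82,9,224', '-88,3,222', '51,-275,3']
190 ['-6,-75,137', '-9,-87,131', '-75,12,217', '-83,11,219', '-86,-1,213', '46,-267,1']
192 ['-8,-72,132', '-12,-83,127', '-74,10,209', '-83,9,211', '-87,-0,207', '38,-252,5']
194 ['-51,1,187', '-55,-8,183', '-75,12,203', '-83,8,204', '-87,-1,200', '37,-252,-3']
196 ['-15,-61,128', '-60,-0,183', '-67,-5,183', '-81,5,196', '37,-231,1', '27,-234,4']
198 ['-58,12,183', '-62,4,180', '-72,4,184', '-78,-1,184', '-84,-7,182', '22,-226,2']
200 ['-54,5,171', '-67,10,179', '-75,8,181', '-84,9,185', '-86,-5,177', '16,-215,3']
202 ['-55,6,165', '-53,-13,152', '-75,9,175', '-85,10,180', '0,-165,33', '-10,-167,36']
204 ['-55,6,158', '-55,-10,148', '27,-175,7', '12,-168,18', '2,-170,21', '-9,-170,26']

190 ['2,-72,135', '-7,-74,138', '-7,-91,127', '-14,-97,127', '64,-258,-1', '55,-262,1', '45,-265,3']
192 ['-35,-10,181', '-7,-74,131', '-13,-81,129', '-19,-88,127', '-27,-92,128', '51,-255,-2', '40,-257,1']
194 ['-41,1,183', '-51,1,187', '-53,-11,181', '-24,-80,127', '-30,-87,125', '44,-243,-0', '33,-245,2']
196 ['-46,8,183', '-17,-58,130', '-61,2,185', '-67,-5,183', '-73,-11,182', '37,-232,0', '30,-240,-1']
198 ['-48,11,179', '-57,10,182', '-64,7,183', '-71,3,183', '-79,0,185', '-85,-6,183', '22,-226,2']
200 ['-45,6,167', '-54,5,171', '-65,8,177', '-75,9,181', '-83,7,184', '-87,-3,179', '18,-219,-0']
202 ['-51,16,170', '-54,4,163', '-55,-10,155', '-77,13,178', '-84,8,178', '3,-171,28', '-10,-167,36']
204 ['-50,14,161', '-53,3,155', '-54,-12,146', '24,-169,12', '12,-167,19', '0,-166,24', '-8,-171,24']
```

```bash
python3 - <<'E'
from h import *
f=load("s2.npz"); g=load("side0.npz")
vv,uu=np.mgrid[0:480,0:640]
def pc(f): return ((np.stack([uu,vv,np.ones_like(uu)],-1)@np.linalg.inv(f["K"]).T*f["range_z"][...,None])@f["pose"][:3,:3].T+f["pose"][:3,3]-O)@RD
p=pc(f); m=(np.abs(f["range_z"]-g["range_z"])>.02)&(f["range_z"]>0)&(abs(p[...,0]+.075)<.09)&(abs(p[...,1])<.1)
q=p[m]; 
for z in np.arange(.16,.36,.008):
    k=q[(q[:,2]>=z)&(q[:,2]<z+.008)]
    if len(k): print("%.3f"%z,len(k),k.min(0)*1000,k.max(0)*1000)
import cv2
cv2.imwrite("pics/s2full.png",cv2.resize(f["pixels"][100:230,270:450],None,fx=4,fy=4,interpolation=cv2.INTER_NEAREST))
E
```

```text
0.160 1 [  2.873  18.04  165.556] [  2.873  18.04  165.556]
0.192 6 [-84.278   4.708 194.462] [-71.801   7.069 199.857]
0.200 18 [-88.125  -6.316 200.164] [-68.836  15.631 207.499]
0.208 26 [-88.613  -4.329 208.042] [-67.24   15.81  215.553]
0.216 24 [-88.041  -5.268 216.574] [-67.449  15.    223.83 ]
0.224 19 [-87.328  -6.993 224.07 ] [-69.103  14.338 231.472]
0.232 10 [-89.964 -28.682 232.355] [-67.484  10.953 239.677]
0.240 42 [-90.155 -36.398 240.711] [-68.248  34.327 247.717]
0.248 40 [-89.79  -41.369 248.126] [-66.295  39.837 255.951]
0.256 50 [-93.997 -45.715 256.771] [-67.719  47.38  263.847]
0.264 56 [-94.066 -54.772 264.165] [-65.476  53.728 271.874]
0.272 54 [-94.451 -53.26  272.328] [-65.676  60.524 279.894]
0.280 94 [-94.869 -60.956 280.076] [-63.608  64.304 287.865]
0.288 71 [-97.546 -52.509 288.103] [-64.426  62.531 295.828]
0.296 79 [-98.039 -17.516 296.035] [-66.559  50.426 303.858]
0.304 39 [-94.182  -8.08  304.265] [-66.041  41.137 311.981]
0.312 28 [-88.447  22.431 312.187] [-67.482  42.085 319.564]
0.320 50 [-113.841   -8.315  320.128] [-46.686  38.31  327.938]
0.328 80 [-114.318  -18.076  328.007] [-47.898  40.329 335.822]
0.336 91 [-115.263  -14.472  336.236] [-45.258  39.328 343.945]
0.344 89 [-114.775  -12.918  344.013] [-45.909  40.761 351.998]
0.352 94 [-116.257   -9.285  352.139] [-43.975  39.573 359.939]
```

View pics/s2full.png

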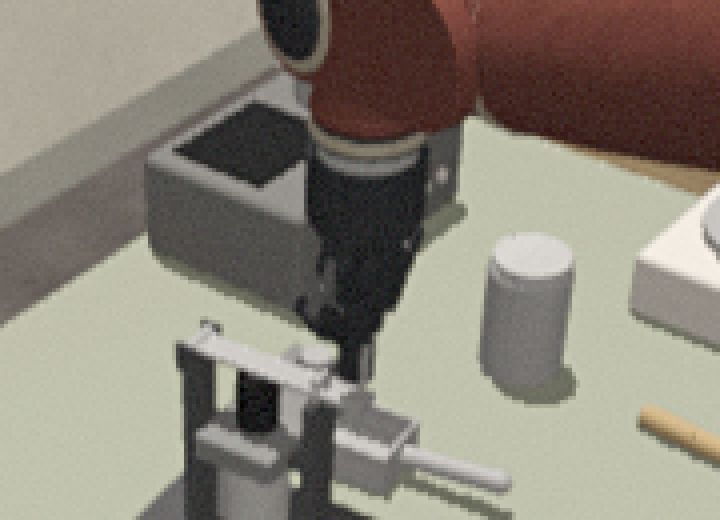

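The depth shows the shut fingertips at z≈0.194, hovering about 11 mm above the tab. The reported TCP is 0.159, so the reading and the camera disagree by about 35 mm. I'll raise the arm and measure this offset properly before acting on it.

```bash
cat >> h.py <<'E'
def pcl(f):
    vv,uu=np.mgrid[0:480,0:640]
    return ((np.stack([uu,vv,np.ones_like(uu)],-1)@np.linalg.inv(f["K"]).T*f["range_z"][...,None])@f["pose"][:3,:3].T+f["pose"][:3,3]-O)@RD
def tip(f,st,lo=-.06,hi=.12):
    g=load("side0.npz");p=pcl(f);c=RD.T@(st["tool_pos"]-O)
    m=(np.abs(f["range_z"]-g["range_z"])>.02)&(f["range_z"]>0)&(abs(p[...,0]-c[0])<.06)&(abs(p[...,1]-c[1])<.09)
    q=p[m];print("tcp dock",c*1000)
    for z in np.arange(c[2]+lo,c[2]+hi,.006):
        k=q[(q[:,2]>=z)&(q[:,2]<z+.006)]
        if len(k): print("%.3f"%z,len(k),k.min(0)*1000,k.max(0)*1000)
E
python3 -m inch '[{"fingers":-1,"delta_pos":[-5,0,0],"twist":[0,0,0]},{"fingers":-1,"delta_pos":[-5,0,0],"twist":[0,0,0]},{"fingers":-1,"delta_pos":[0,0,0],"twist":[0,0,0]}]'
python3 - <<'E'
from h import *
from plant import manip,viewer
st=manip.state();f=viewer.grab_frame("side");tip(f,st,hi=.08)
E
python3 -m inch '[{"fingers":0,"delta_pos":[0,0,0],"twist":[0,0,0]},{"fingers":0,"delta_pos":[0,0,0],"twist":[0,0,0]},{"fingers":0,"delta_pos":[0,0,0],"twist":[0,0,0]}]'
python3 - <<'E'
from h import *
from plant import manip,viewer
st=manip.state();f=viewer.grab_frame("side");tip(f,st,hi=.08)
E
```

```text
time: 3.38
tool_pos: [0.5103, -0.1093, 0.2642]
tool_rot: [0.525, 0.479, 0.519, -0.476]
contact_force: [-1.0, 0.8, -0.3]
gripper_width: -0.001
tcp dock [-73.346  -1.547 264.236]
0.300 11 [-84.34   -5.675 301.91 ] [-62.461   9.885 305.807]
0.306 12 [-85.977  -9.826 307.457] [-70.887  12.144 310.919]
0.312 26 [-86.537  -7.456 312.871] [-66.386  15.056 317.884]
0.318 23 [-85.818  -7.571 318.7  ] [-66.577  13.416 323.706]
0.324 20 [-86.176  -4.524 324.859] [-70.002  15.166 329.973]
0.330 18 [-86.923  -8.267 330.481] [-69.803  13.307 336.202]
0.336 10 [-85.973 -11.293 336.251] [-70.863  14.178 342.137]
0.342 18 [-88.633 -26.647 342.7  ] [-64.825  28.825 348.189]
time: 3.8
tool_pos: [0.5073, -0.1082, 0.257]
tool_rot: [0.521, 0.477, 0.523, -0.477]
contact_force: [0.6, 0.2, 0.3]
gripper_width: 0.498
tcp dock [-76.254  -0.197 256.95 ]
0.293 15 [-85.096 -24.969 295.644] [-68.069  29.223 298.725]
0.299 28 [-88.045 -26.274 298.993] [-64.363  34.136 304.085]
0.305 43 [-89.111 -24.373 305.041] [-66.843  35.668 310.71 ]
0.311 29 [-90.009 -25.399 311.038] [-67.088  36.081 316.594]
0.317 38 [-88.915 -28.315 317.1  ] [-67.409  37.128 322.698]
0.323 38 [-88.667 -27.646 323.138] [-65.695  37.062 328.915]
0.329 29 [-89.487 -30.291 329.116] [-72.195  38.915 334.95 ]
0.335 22 [-90.969 -35.604 335.002] [-71.847  48.857 340.756]
```

The offset is steady: shut and half open, the fingertips sit about 36 mm above the reported TCP, and about 3 mm towards +y. I'll add that correction: command TCP z≈0.123 for the tab.

```bash
python3 -m inch '[{"fingers":0.2,"delta_pos":[4,0.1,0.3],"twist":[0,0,0]},{"fingers":0.2,"delta_pos":[4,0,0],"twist":[0,0,0]},{"fingers":0.2,"delta_pos":[3,0,0],"twist":[0,0,0]},{"fingers":0.2,"delta_pos":[2.2,0,0],"twist":[0,0,0]},{"fingers":0.2,"delta_pos":[0,0,0],"twist":[0,0,0]}]'
python3 - <<'E'
from h import *
from plant import manip,viewer
import cv2
st=manip.state();f=viewer.grab_frame("side");tip(f,st,hi=.08)
cv2.imwrite("pics/s3.png",cv2.resize(f["pixels"][140:260,290:410],None,fx=5,fy=5,interpolation=cv2.INTER_CUBIC))
E
```

```text
time: 4.47
tool_pos: [0.5073, -0.1107, 0.1237]
tool_rot: [0.52, 0.477, 0.524, -0.478]
contact_force: [0.2, 0.2, 0.1]
gripper_width: 0.599
tcp dock [-76.468  -2.619 123.722]
0.076 1 [-22.963   9.752  81.422] [-22.963   9.752  81.422]
0.160 5 [-84.404 -31.842 162.763] [-68.509  28.624 164.522]
0.166 20 [-88.093 -37.494 165.82 ] [-67.993  33.415 171.711]
0.172 27 [-89.313 -35.104 172.388] [-69.417  36.106 177.58 ]
0.178 30 [-89.37  -34.459 177.834] [-67.529  37.919 183.441]
0.184 24 [-88.256 -31.76  184.207] [-67.07   37.789 189.422]
0.190 27 [-89.631 -32.768 189.732] [-70.997  37.043 195.239]
0.196 23 [-88.928 -37.529 195.97 ] [-71.007  34.275 201.681]
0.202 13 [-88.325 -37.038 202.769] [-72.638  37.713 207.678]
```

View pics/s3.png

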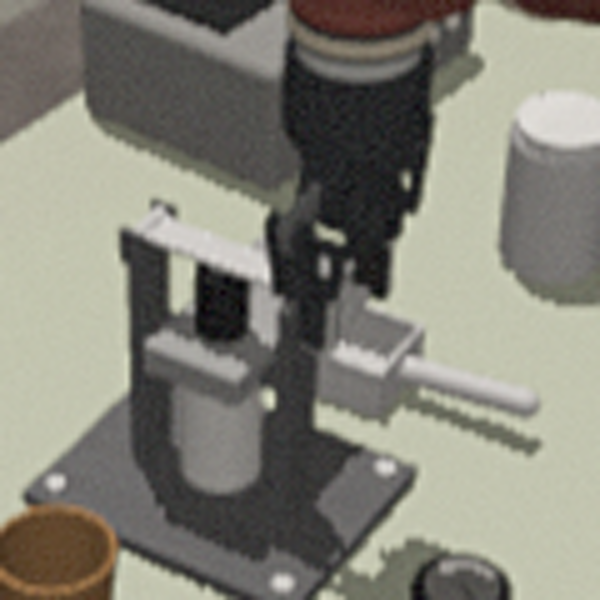

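The fingers now straddle the tab: the near finger is at about (310, 290) in front of it, the far one at about (375, 260). Closing.

```bash
python3 -m inch '[{"fingers":-0.2,"delta_pos":[0,0,0],"twist":[0,0,0]},{"fingers":-1,"delta_pos":[0,0,0],"twist":[0,0,0]},{"fingers":-1,"delta_pos":[0,0,0],"twist":[0,0,0]},{"fingers":-1,"delta_pos":[0,0,0],"twist":[0,0,0]}]'
```

```text
time: 5.03
tool_pos: [0.5097, -0.1083, 0.1284]
tool_rot: [0.521, 0.479, 0.523, -0.475]
contact_force: [-2.4, 10.6, 6.2]
gripper_width: 0.263
```

```bash
python3 -m inch '[{"fingers":-1,"delta_pos":[-1.6,0.1,-0.2],"twist":[0,0,0]},{"fingers":-1,"delta_pos":[-1.6,0.3,0],"twist":[0,0,0]},{"fingers":-1,"delta_pos":[0,0,0],"twist":[0,0,0]}]'
python3 - <<'E'
from h import *
from plant import manip,viewer
import cv2
st=manip.state();f=viewer.grab_frame("side")
cv2.imwrite("pics/s4.png",cv2.resize(f["pixels"][140:260,290:410],None,fx=4,fy=4,interpolation=cv2.INTER_CUBIC))
E
```

```text
time: 5.4
tool_pos: [0.514, -0.1078, 0.1597]
tool_rot: [0.523, 0.478, 0.522, -0.476]
contact_force: [4.3, 3.9, -5.2]
gripper_width: 0.265
```

View pics/s4.png

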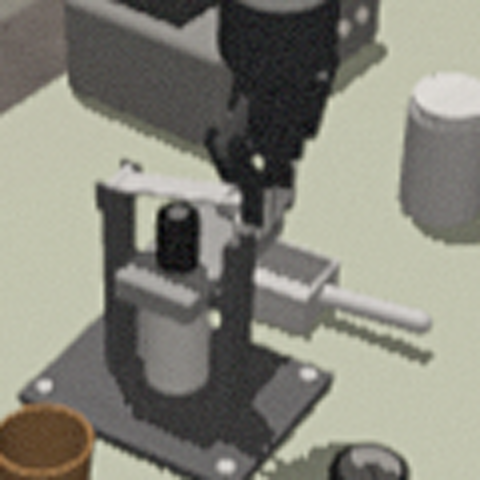

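The hasp is lifting with the tab in the jaws; the strap is clear of the knob at (178, 215). I'll continue along the arc.

```bash
python3 -m inch '[{"fingers":-1,"delta_pos":[-1.5,0.55,0],"twist":[0,0,0]},{"fingers":-1,"delta_pos":[-1.45,0.7,0],"twist":[0,0,0]},{"fingers":-1,"delta_pos":[-1.35,0.9,0],"twist":[0,0,0]},{"fingers":-1,"delta_pos":[-1.2,1.05,0],"twist":[0,0,0]}]'
python3 -m inch '[{"fingers":-1,"delta_pos":[-1.05,1.2,0],"twist":[0,0,0]},{"fingers":-1,"delta_pos":[-0.9,1.35,0],"twist":[0,0,0]},{"fingers":-1,"delta_pos":[-0.7,1.45,0],"twist":[0,0,0]},{"fingers":-1,"delta_pos":[-0.55,1.5,0],"twist":[0,0,0]},{"fingers":-1,"delta_pos":[0,0,0],"twist":[0,0,0]}]'
python3 - <<'E'
from h import *
from plant import manip,viewer
import cv2
st=manip.state();f=viewer.grab_frame("side");print(RD.T@(st["tool_pos"]-O))
cv2.imwrite("pics/s5.png",cv2.resize(f["pixels"][110:260,270:420],None,fx=4,fy=4,interpolation=cv2.INTER_CUBIC))
E
```

```text
time: 5.95
tool_pos: [0.5444, -0.1048, 0.2129]
tool_rot: [0.521, 0.477, 0.523, -0.477]
contact_force: [1.9, 4.8, -8.7]
gripper_width: 0.262
time: 6.58
tool_pos: [0.5991, -0.0994, 0.2452]
tool_rot: [0.52, 0.477, 0.524, -0.477]
contact_force: [-3.1, 6.9, -4.6]
gripper_width: 0.253
[0.016 0.    0.245]
```

View pics/s5.png

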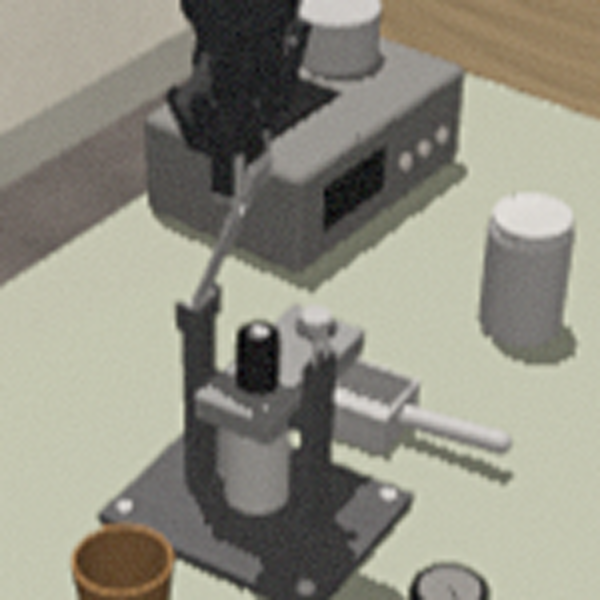

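The hasp is up at about 73° and still held. I'll go on past vertical.

```bash
python3 -m inch '[{"fingers":-1,"delta_pos":[-0.3,1.6,0],"twist":[0,0,0]},{"fingers":-1,"delta_pos":[-0.1,1.6,0],"twist":[0,0,0]},{"fingers":-1,"delta_pos":[0.1,1.6,0],"twist":[0,0,0]},{"fingers":-1,"delta_pos":[0.3,1.6,0],"twist":[0,0,0]},{"fingers":-1,"delta_pos":[0.55,1.5,0],"twist":[0,0,0]}]'
python3 -m inch '[{"fingers":-1,"delta_pos":[0.7,1.45,0],"twist":[0,0,0]},{"fingers":-1,"delta_pos":[0.9,1.35,0],"twist":[0,0,0]},{"fingers":-1,"delta_pos":[1.05,1.2,0],"twist":[0,0,0]},{"fingers":-1,"delta_pos":[0,0,0],"twist":[0,0,0]}]'
python3 - <<'E'
from h import *
from plant import manip,viewer
import cv2
st=manip.state();f=viewer.grab_frame("side");print(RD.T@(st["tool_pos"]-O))
cv2.imwrite("pics/s6.png",cv2.resize(f["pixels"][110:260,270:420],None,fx=4,fy=4,interpolation=cv2.INTER_CUBIC))
E
```

```text
time: 7.25
tool_pos: [0.6799, -0.0949, 0.241]
tool_rot: [0.523, 0.478, 0.521, -0.477]
contact_force: [-0.1, 0.3, -0.8]
gripper_width: -0.002
time: 7.75
tool_pos: [0.7178, -0.0904, 0.2108]
tool_rot: [0.521, 0.476, 0.523, -0.478]
contact_force: [0.2, -0.8, 0.0]
gripper_width: -0.001
[ 0.135 -0.001  0.211]
```

View pics/s6.png

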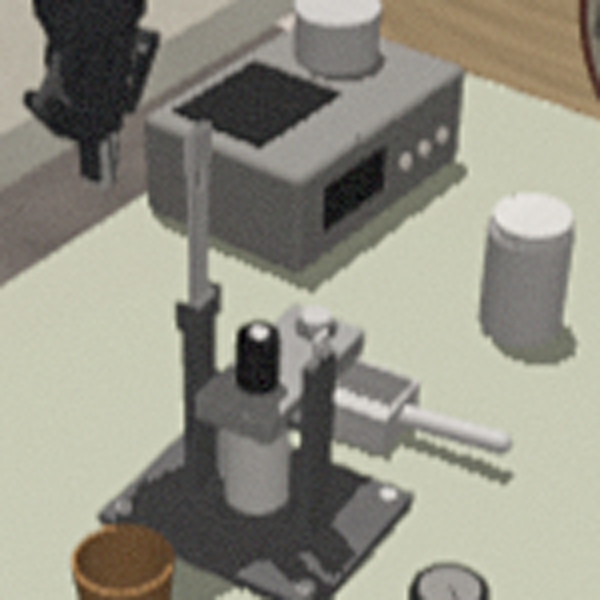

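The tab slid out of the jaws near vertical, and the hasp now stands about upright. I'll lift over it, come back to its knob side and push it on with the shut fingers.

```bash
python3 -m inch '[{"fingers":-1,"delta_pos":[-5,0,0],"twist":[0,0,0]},{"fingers":-1,"delta_pos":[-5,0,0],"twist":[0,0,0]},{"fingers":-1,"delta_pos":[-2,0,0],"twist":[0,0,0]},{"fingers":-1,"delta_pos":[0,-4,0],"twist":[0,0,0]},{"fingers":-1,"delta_pos":[0,-4,0],"twist":[0,0,0]}]'
python3 -m inch '[{"fingers":-1,"delta_pos":[0,-4,0],"twist":[0,0,0]},{"fingers":-1,"delta_pos":[0,-1.5,0],"twist":[0,0,0]},{"fingers":-1,"delta_pos":[0,0,0],"twist":[0,0,0]},{"fingers":-1,"delta_pos":[4,0,0],"twist":[0,0,0]},{"fingers":-1,"delta_pos":[4,0,0],"twist":[0,0,0]}]'
python3 - <<'E'
from h import *
from plant import manip,viewer
import cv2
st=manip.state();f=viewer.grab_frame("side");print(RD.T@(st["tool_pos"]-O))
cv2.imwrite("pics/s7.png",cv2.resize(f["pixels"][110:260,270:420],None,fx=4,fy=4,interpolation=cv2.INTER_CUBIC))
E
```

```text
time: 8.43
tool_pos: [0.6372, -0.0978, 0.3324]
tool_rot: [0.522, 0.477, 0.522, -0.477]
contact_force: [0.7, -0.7, -0.3]
gripper_width: 0.002
time: 9.05
tool_pos: [0.585, -0.1027, 0.2525]
tool_rot: [0.522, 0.477, 0.521, -0.477]
contact_force: [1.2, 1.1, 0.5]
gripper_width: -0.001
[ 0.002 -0.002  0.252]
```

View pics/s7.png

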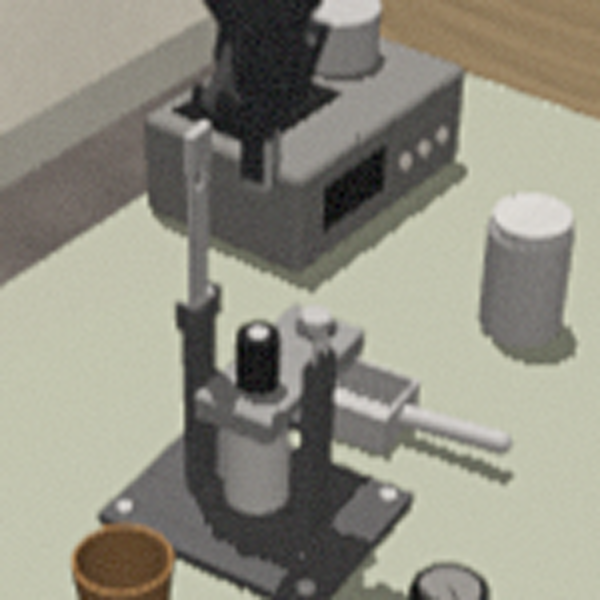

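The shut fingers, at (258, 160), are on the knob side of the upright hasp at (200, 150). Pushing towards dock +x.

```bash
python3 -m inch '[{"fingers":-1,"delta_pos":[0,2,0],"twist":[0,0,0]},{"fingers":-1,"delta_pos":[0,2,0],"twist":[0,0,0]},{"fingers":-1,"delta_pos":[0,2,0],"twist":[0,0,0]},{"fingers":-1,"delta_pos":[0,2,0],"twist":[0,0,0]},{"fingers":-1,"delta_pos":[0,2,0],"twist":[0,0,0]}]'
python3 -m inch '[{"fingers":-1,"delta_pos":[0,0,0],"twist":[0,0,0]},{"fingers":-1,"delta_pos":[0,0,0],"twist":[0,0,0]},{"fingers":-1,"delta_pos":[0,0,0],"twist":[0,0,0]}]'
python3 - <<'E'
from h import *
from plant import manip,viewer
import cv2
st=manip.state();f=viewer.grab_frame("side");print(RD.T@(st["tool_pos"]-O))
cv2.imwrite("pics/s8.png",cv2.resize(f["pixels"][110:260,270:420],None,fx=4,fy=4,interpolation=cv2.INTER_CUBIC))
E
```

```text
time: 9.72
tool_pos: [0.6849, -0.0935, 0.2533]
tool_rot: [0.522, 0.477, 0.522, -0.477]
contact_force: [-0.5, -0.8, 0.8]
gripper_width: -0.004
time: 10.1
tool_pos: [0.6829, -0.0938, 0.2535]
tool_rot: [0.522, 0.477, 0.522, -0.477]
contact_force: [0.2, -1.0, 0.3]
gripper_width: 0.0
[ 0.1   -0.002  0.254]
```

View pics/s8.png

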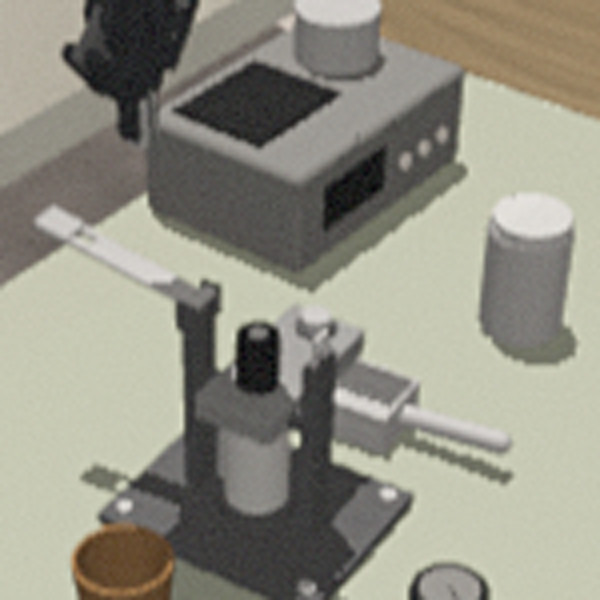

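The hasp has fallen open to its stop, lying back from the hinge at (200, 290) to (50, 215). Next is the button.

```bash
python3 -m inch '[{"fingers":-1,"delta_pos":[0,-4,3],"twist":[0,0,0]},{"fingers":-1,"delta_pos":[0,-4,3],"twist":[0,0,0]},{"fingers":-1,"delta_pos":[4,-2,1.9],"twist":[0,0,0]},{"fingers":-1,"delta_pos":[4,0,0],"twist":[0,0,0]},{"fingers":-1,"delta_pos":[3,0,0],"twist":[0,0,0]}]'
python3 -m inch '[{"fingers":-1,"delta_pos":[1,0,0],"twist":[0,0,0]},{"fingers":-1,"delta_pos":[0,0,0],"twist":[0,0,0]}]'
python3 - <<'E'
from h import *
from plant import manip,viewer
import cv2
st=manip.state();f=viewer.grab_frame("side");tip(f,st,hi=.06)
cv2.imwrite("pics/s9.png",cv2.resize(f["pixels"][130:250,290:410],None,fx=5,fy=5,interpolation=cv2.INTER_CUBIC))
E
```

```text
time: 10.78
tool_pos: [0.5893, -0.1815, 0.1418]
tool_rot: [0.521, 0.477, 0.522, -0.478]
contact_force: [0.9, 0.4, 0.3]
gripper_width: -0.006
time: 11.02
tool_pos: [0.5905, -0.1813, 0.1334]
tool_rot: [0.522, 0.477, 0.522, -0.477]
contact_force: [1.0, -0.1, -0.4]
gripper_width: -0.001
tcp dock [  0.037 -80.379 133.405]
0.073 1 [-21.377   7.196  78.922] [-21.377   7.196  78.922]
0.103 4 [-29.963 -96.969 106.551] [-28.571 -71.741 108.711]
0.109 7 [-31.011 -93.168 109.839] [-28.945 -65.207 114.112]
0.115 10 [-31.467 -87.123 116.095] [ 17.355 -59.652 120.973]
0.121 50 [-31.931 -85.254 121.469] [ 32.087 -48.107 127.392]
0.127 32 [-32.282 -77.002 127.419] [ 29.685 -47.795 130.807]
0.157 4 [-53.191 -19.727 158.925] [ 44.949  -8.05  163.301]
0.163 18 [-55.221 -18.925 163.878] [ 52.681  -3.211 169.357]
0.169 14 [-53.705 -78.05  169.623] [ 49.043  -1.445 174.252]
0.175 15 [-13.269 -85.916 176.977] [ 56.883  -7.139 181.338]
0.181 20 [-11.684 -85.349 182.03 ] [ 59.957   8.188 186.959]
0.187 15 [-13.086 -86.988 187.827] [  4.271 -64.241 192.81 ]
```

View pics/s9.png

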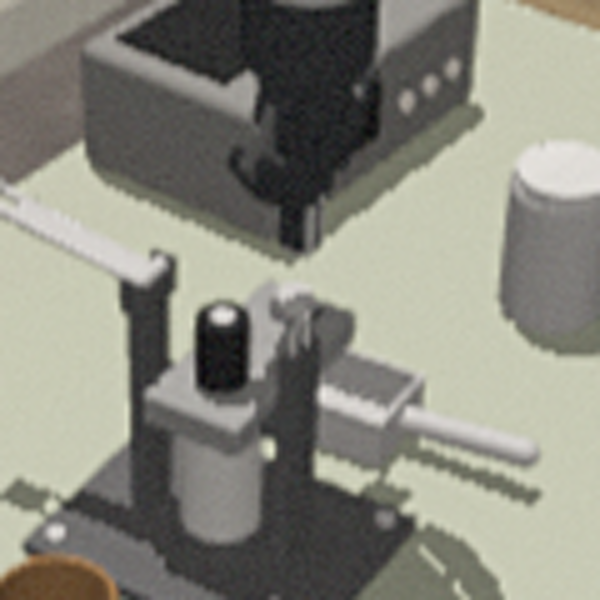

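The fingertips are above the button at (295, 245), with the button at about (295, 295). I'll descend with force checks.

```bash
python3 -m inch '[{"fingers":-1,"delta_pos":[1.5,0,0],"twist":[0,0,0]},{"fingers":-1,"delta_pos":[1,0,0],"twist":[0,0,0]},{"fingers":-1,"delta_pos":[0,0,0],"twist":[0,0,0]}]'
python3 -m inch '[{"fingers":-1,"delta_pos":[0.3,0,0],"twist":[0,0,0]},{"fingers":-1,"delta_pos":[0,0,0],"twist":[0,0,0]}]'
python3 -m inch '[{"fingers":-1,"delta_pos":[0.3,0,0],"twist":[0,0,0]},{"fingers":-1,"delta_pos":[0,0,0],"twist":[0,0,0]}]'
```

```text
time: 11.45
tool_pos: [0.5898, -0.1809, 0.1067]
tool_rot: [0.521, 0.477, 0.523, -0.477]
contact_force: [-1.1, -0.0, -0.6]
gripper_width: -0.001
time: 11.7
tool_pos: [0.5907, -0.1813, 0.1053]
tool_rot: [0.522, 0.477, 0.522, -0.477]
contact_force: [0.6, 0.5, 0.6]
gripper_width: -0.001
time: 11.95
tool_pos: [0.5909, -0.1814, 0.1025]
tool_rot: [0.522, 0.477, 0.522, -0.477]
contact_force: [-0.1, -0.7, 1.1]
gripper_width: -0.003
```

```bash
python3 -m inch '[{"fingers":-1,"delta_pos":[0.2,0,0],"twist":[0,0,0]},{"fingers":-1,"delta_pos":[0,0,0],"twist":[0,0,0]}]'
python3 -m inch '[{"fingers":-1,"delta_pos":[0.2,0,0],"twist":[0,0,0]},{"fingers":-1,"delta_pos":[0,0,0],"twist":[0,0,0]}]'
python3 -m inch '[{"fingers":-1,"delta_pos":[0.2,0,0],"twist":[0,0,0]},{"fingers":-1,"delta_pos":[0,0,0],"twist":[0,0,0]}]'
```

```text
time: 12.2
tool_pos: [0.5908, -0.1814, 0.1007]
tool_rot: [0.522, 0.477, 0.522, -0.477]
contact_force: [-0.5, -0.5, 2.3]
gripper_width: -0.002
time: 12.45
tool_pos: [0.5908, -0.1815, 0.0983]
tool_rot: [0.522, 0.477, 0.522, -0.477]
contact_force: [0.3, -0.6, 3.3]
gripper_width: 0.0
time: 12.7
tool_pos: [0.5908, -0.1815, 0.097]
tool_rot: [0.522, 0.477, 0.522, -0.477]
contact_force: [-1.8, 0.1, 5.5]
gripper_width: 0.0
```

```bash
python3 -m inch '[{"fingers":-1,"delta_pos":[0.2,0,0],"twist":[0,0,0]},{"fingers":-1,"delta_pos":[0,0,0],"twist":[0,0,0]}]'
python3 -m inch '[{"fingers":-1,"delta_pos":[0.2,0,0],"twist":[0,0,0]},{"fingers":-1,"delta_pos":[0,0,0],"twist":[0,0,0]}]'
```

```text
time: 12.95
tool_pos: [0.5909, -0.1815, 0.097]
tool_rot: [0.522, 0.477, 0.522, -0.477]
contact_force: [-5.2, 2.8, 13.1]
gripper_width: -0.006
time: 13.2
tool_pos: [0.591, -0.1815, 0.0968]
tool_rot: [0.522, 0.477, 0.522, -0.477]
contact_force: [-9.6, 4.6, 20.5]
gripper_width: 0.003
```

The button bottomed out: travel stopped at TCP 0.097 with the force rising to 20 N, and 0.097 + 0.035 matches the fully-in height of 132 mm. Now to the knob.

```bash
python3 -m inch '[{"fingers":-1,"delta_pos":[-3,0,0],"twist":[0,0,0]},{"fingers":-1,"delta_pos":[-4,0,0],"twist":[0,0,0]},{"fingers":-1,"delta_pos":[-4,0,0],"twist":[0,0,0]},{"fingers":0,"delta_pos":[0,0,-4],"twist":[0,0,0]},{"fingers":0.6,"delta_pos":[0,0,-4.1],"twist":[0,0,0]}]'
python3 -m inch '[{"fingers":0.8,"delta_pos":[0,0,0],"twist":[0,0,0]},{"fingers":0.8,"delta_pos":[0,0,0],"twist":[0,0,0]},{"fingers":0.8,"delta_pos":[0,0,0],"twist":[0,0,0]}]'
python3 - <<'E'
from h import *
from plant import manip,viewer
import cv2
st=manip.state();f=viewer.grab_frame("side");print(RD.T@(st["tool_pos"]-O))
cv2.imwrite("pics/s10.png",cv2.resize(f["pixels"][130:250,290:410],None,fx=5,fy=5,interpolation=cv2.INTER_CUBIC))
E
```

```text
time: 13.82
tool_pos: [0.5832, -0.1001, 0.2021]
tool_rot: [0.521, 0.478, 0.522, -0.477]
contact_force: [-0.4, 0.2, -1.3]
gripper_width: 0.417
time: 14.2
tool_pos: [0.5833, -0.1016, 0.2018]
tool_rot: [0.521, 0.477, 0.522, -0.478]
contact_force: [-0.6, -0.7, 1.1]
gripper_width: 0.9
[ 0.    -0.     0.202]
```

View pics/s10.png

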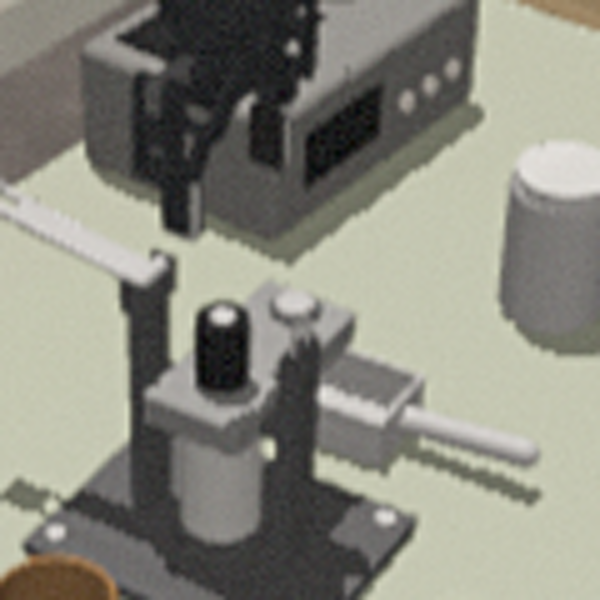

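The button at (295, 305) is visibly lower on its collar, and the open fingers straddle the knob line. Descending.

```bash
python3 -m inch '[{"fingers":0.6,"delta_pos":[4,0,0],"twist":[0,0,0]},{"fingers":0.6,"delta_pos":[3,0,0],"twist":[0,0,0]},{"fingers":0.4,"delta_pos":[2,0,0],"twist":[0,0,0]},{"fingers":0.4,"delta_pos":[0.9,0,0],"twist":[0,0,0]},{"fingers":0.4,"delta_pos":[0,0,0],"twist":[0,0,0]}]'
python3 -m inch '[{"fingers":0,"delta_pos":[0,0,0],"twist":[0,0,0]},{"fingers":-1,"delta_pos":[0,0,0],"twist":[0,0,0]},{"fingers":-1,"delta_pos":[0,0,0],"twist":[0,0,0]},{"fingers":-1,"delta_pos":[0,0,0],"twist":[0,0,0]}]'
python3 - <<'E'
from h import *
from plant import manip,viewer
import cv2
st=manip.state();f=viewer.grab_frame("side");print(RD.T@(st["tool_pos"]-O))
cv2.imwrite("pics/s11.png",cv2.resize(f["pixels"][130:250,290:410],None,fx=5,fy=5,interpolation=cv2.INTER_CUBIC))
E
```

```text
time: 14.88
tool_pos: [0.5835, -0.1008, 0.1033]
tool_rot: [0.522, 0.477, 0.522, -0.477]
contact_force: [-0.3, -0.1, 0.1]
gripper_width: 0.697
time: 15.38
tool_pos: [0.5844, -0.1008, 0.1051]
tool_rot: [0.523, 0.478, 0.521, -0.477]
contact_force: [-1.3, 0.3, 6.0]
gripper_width: 0.356
[0.001 0.    0.105]
```

View pics/s11.png

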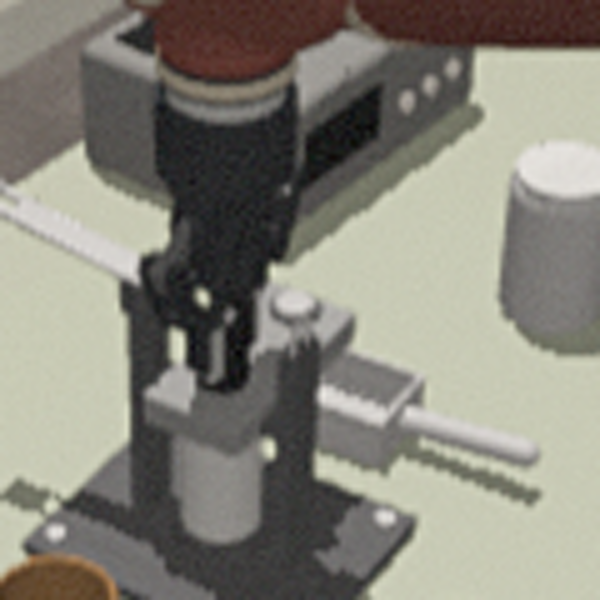

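The knob is gripped (opening about 30 mm). Pulling up slowly.

```bash
python3 -m inch '[{"fingers":-1,"delta_pos":[-0.5,0,0],"twist":[0,0,0]},{"fingers":-1,"delta_pos":[-1,0,0],"twist":[0,0,0]},{"fingers":-1,"delta_pos":[-1,0,0],"twist":[0,0,0]},{"fingers":-1,"delta_pos":[0,0,0],"twist":[0,0,0]}]'
python3 -m inch '[{"fingers":-1,"delta_pos":[-1,0,0],"twist":[0,0,0]},{"fingers":-1,"delta_pos":[-1,0,0],"twist":[0,0,0]},{"fingers":-1,"delta_pos":[-1,0,0],"twist":[0,0,0]},{"fingers":-1,"delta_pos":[-0.7,0,0],"twist":[0,0,0]},{"fingers":-1,"delta_pos":[0,0,0],"twist":[0,0,0]}]'
python3 -m inch '[{"fingers":-1,"delta_pos":[-0.8,0,0],"twist":[0,0,0]},{"fingers":-1,"delta_pos":[-1,0,0],"twist":[0,0,0]},{"fingers":-1,"delta_pos":[-1,0,0],"twist":[0,0,0]},{"fingers":-1,"delta_pos":[-1,0,0],"twist":[0,0,0]},{"fingers":-1,"delta_pos":[0,0,0],"twist":[0,0,0]}]'
```

```text
time: 15.92
tool_pos: [0.5842, -0.1007, 0.1289]
tool_rot: [0.522, 0.478, 0.521, -0.477]
contact_force: [5.1, -0.5, -2.6]
gripper_width: 0.354
time: 16.55
tool_pos: [0.5841, -0.1007, 0.1653]
tool_rot: [0.522, 0.478, 0.521, -0.477]
contact_force: [5.7, 0.8, -2.5]
gripper_width: 0.361
time: 17.18
tool_pos: [0.584, -0.1007, 0.2029]
tool_rot: [0.522, 0.478, 0.521, -0.477]
contact_force: [7.2, -2.0, -3.6]
gripper_width: 0.355
```

```bash
python3 - <<'E'
from h import *
from plant import manip,viewer
import cv2
st=manip.state();f=viewer.grab_frame("side");print(RD.T@(st["tool_pos"]-O))
cv2.imwrite("pics/s12.png",cv2.resize(f["pixels"][110:250,270:410],None,fx=4,fy=4,interpolation=cv2.INTER_CUBIC))
E
```

```text
[0.001 0.    0.203]
```

View pics/s12.png

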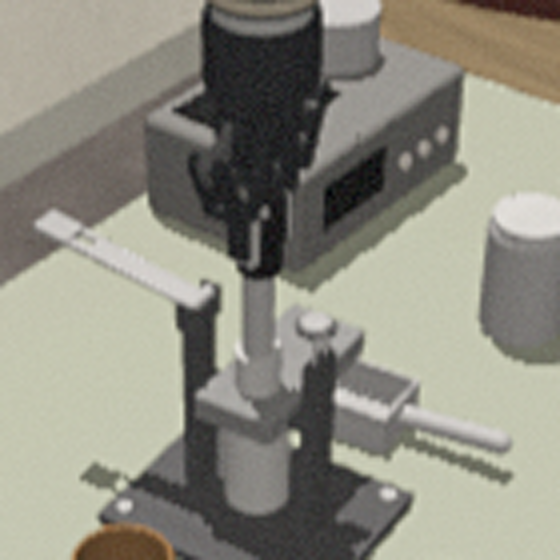

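The inner section is fully out and the thicker middle section is now rising at (258, 365), so the pull is past the first stop. Continuing to the second.

```bash
python3 -m inch '[{"fingers":-1,"delta_pos":[-1,0,0],"twist":[0,0,0]},{"fingers":-1,"delta_pos":[-1,0,0],"twist":[0,0,0]},{"fingers":-1,"delta_pos":[-0.6,0,0],"twist":[0,0,0]},{"fingers":-1,"delta_pos":[0,0,0],"twist":[0,0,0]}]'
python3 -m inch '[{"fingers":-1,"delta_pos":[-0.3,0,0],"twist":[0,0,0]},{"fingers":-1,"delta_pos":[0,0,0],"twist":[0,0,0]}]'
python3 -m inch '[{"fingers":-1,"delta_pos":[-0.3,0,0],"twist":[0,0,0]},{"fingers":-1,"delta_pos":[0,0,0],"twist":[0,0,0]}]'
```

```text
time: 17.73
tool_pos: [0.584, -0.1007, 0.2284]
tool_rot: [0.522, 0.477, 0.521, -0.477]
contact_force: [7.0, -0.7, -3.8]
gripper_width: 0.355
time: 17.98
tool_pos: [0.584, -0.1007, 0.2309]
tool_rot: [0.522, 0.477, 0.522, -0.477]
contact_force: [6.8, -0.6, -3.4]
gripper_width: 0.355
time: 18.23
tool_pos: [0.584, -0.1007, 0.2338]
tool_rot: [0.522, 0.477, 0.522, -0.477]
contact_force: [7.9, -0.4, -3.9]
gripper_width: 0.359
```

```bash
python3 -m inch '[{"fingers":-1,"delta_pos":[-0.2,0,0],"twist":[0,0,0]},{"fingers":-1,"delta_pos":[0,0,0],"twist":[0,0,0]}]'
python3 -m inch '[{"fingers":-1,"delta_pos":[-0.2,0,0],"twist":[0,0,0]},{"fingers":-1,"delta_pos":[0,0,0],"twist":[0,0,0]}]'
```

```text
time: 18.48
tool_pos: [0.5839, -0.1007, 0.2352]
tool_rot: [0.522, 0.477, 0.522, -0.477]
contact_force: [8.8, -0.9, -4.8]
gripper_width: 0.354
time: 18.73
tool_pos: [0.5838, -0.1007, 0.2353]
tool_rot: [0.522, 0.477, 0.522, -0.477]
contact_force: [10.1, -0.7, -11.5]
gripper_width: 0.357
```

The stop is reached: travel is 130 mm and the pull force rises to 11.5 N. I'll preload slightly, wait and verify.

```bash
python3 -m inch '[{"fingers":-1,"delta_pos":[-0.1,0,0],"twist":[0,0,0]},{"fingers":-1,"delta_pos":[0,0,0],"twist":[0,0,0]},{"fingers":-1,"delta_pos":[0,0,0],"twist":[0,0,0]},{"fingers":-1,"delta_pos":[0,0,0],"twist":[0,0,0]},{"fingers":-1,"delta_pos":[0,0,0],"twist":[0,0,0]}]'
python3 -m inch '[{"fingers":-1,"delta_pos":[0,0,0],"twist":[0,0,0]},{"fingers":-1,"delta_pos":[0,0,0],"twist":[0,0,0]},{"fingers":-1,"delta_pos":[0,0,0],"twist":[0,0,0]},{"fingers":-1,"delta_pos":[0,0,0],"twist":[0,0,0]},{"fingers":-1,"delta_pos":[0,0,0],"twist":[0,0,0]}]'
python3 - <<'E'
from h import *
from plant import manip,viewer
import cv2
f=viewer.grab_frame("side")
a=cv2.resize(f["pixels"][110:280,270:410],None,fx=3,fy=3,interpolation=cv2.INTER_CUBIC)
cv2.imwrite("pics/s13.png",a)
p=pcl(f)
# knob underside: lowest dark point on axis; section heights
for v in range(170,215,3): print(v,["%.0f,%.0f,%.0f"%tuple(p[v,u]*1000) for u in(331,334,337)], f["pixels"][v,334])
E
```

```text
time: 19.35
tool_pos: [0.5837, -0.1006, 0.2353]
tool_rot: [0.521, 0.477, 0.522, -0.477]
contact_force: [11.6, -2.6, -14.8]
gripper_width: 0.357
time: 19.98
tool_pos: [0.5837, -0.1006, 0.2353]
tool_rot: [0.521, 0.477, 0.522, -0.477]
contact_force: [11.3, -2.0, -13.7]
gripper_width: 0.355
170 ['6,9,248', '-5,11,253', '-9,3,250'] [109 111 115]
173 ['4,11,241', '-5,10,243', '-11,6,243'] [116 118 122]
176 ['4,12,232', '-3,8,232', '-8,1,230'] [116 119 122]
179 ['4,12,222', '-4,9,223', '-10,3,221'] [117 122 123]
182 ['3,13,213', '-5,11,215', '-11,4,213'] [116 121 123]
185 ['4,12,202', '-3,8,202', '-10,2,202'] [118 123 123]
188 ['2,14,194', '-4,8,193', '-12,5,194'] [123 125 127]
191 ['1,16,186', '-8,15,189', '-13,7,186'] [133 136 142]
194 ['-1,19,178', '-9,16,179', '-13,7,176'] [127 132 136]
197 ['2,15,164', '-7,13,167', '-15,10,168'] [129 135 138]
200 ['-0,18,157', '-7,13,156', '-13,6,154'] [134 137 141]
203 ['-0,18,146', '-7,13,146', '-15,10,147'] [129 131 134]
206 ['1,16,133', '-6,11,134', '-15,9,135'] [129 132 135]
209 ['-2,19,126', '-9,15,126', '-14,8,124'] [114 118 120]
212 ['-10,32,127', '-15,25,125', '-24,23,128'] [137 141 143]
```

View pics/s13.png

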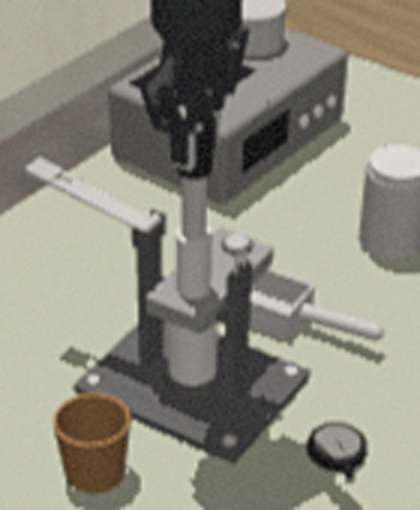

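The middle section's top is at about 190 mm (126 + 65) and the knob's underside at about 255 mm. Both are at their ends, the hasp is fully back, the button is in, and the cup, stopwatch and scoop look unmoved.

```bash
python3 - <<'E'
from plant import manip
print(manip.job_done()); s=manip.state(); print(s["time"],s["tool_pos"],s["contact_force"],s["gripper_width"])
E
```

```text
the job is handed in; nothing more can be done
None
the job is handed in; nothing more can be done
```

The probe was at full length and the knob still gripped when I handed the job in, at about 20 s of the 58 s. `job_done()` gave no verdict.

**What I did, in order:**
1. Swung the hasp up by its tab. The tab slipped out of the jaws near vertical, so I pushed the hasp over with the shut fingers. It fell back to its stop.
2. Pressed the button until it bottomed out, with the force rising to about 20 N.
3. Gripped the knob and pulled it straight up past the first stop to the second.

**Last checks:**
- **Travel:** the tool rose 130.2 mm against the 130 mm expected.
- **Hold:** it stayed steady for over a second, with about 14 N of pull against the stop and the jaws on the knob.
- **Depth image:** it put the top of the middle section near 190 mm and the knob's underside near 255 mm, as they should be at full length.
- **Bystanders:** the cup, stopwatch, scoop and tin looked unmoved in the side picture. I did not check the others again.

**Disagreements:**
- **Fingertip height:** the fingertips were about 35 mm above the reported TCP by the camera. The first close on the tab therefore shut on air above it, touching nothing. The height at which the button bottomed out agreed with this offset, and I allowed for it after that.
- **Sideways force:** about 11 N along +x remained while holding the knob. I left it uncorrected.

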